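# Grease the scanner's stage through its tilted nipple

### The arm

A 6-joint arm with a two-finger parallel gripper is mounted at the origin on the work surface. World frame = base frame: x ahead of the robot, y to its left, z up, the work surface at z = 0. Lengths are in mm, angles in rad, forces in N, time in s.
With the tool pointing down it reaches from about 375 to 925 mm from the base axis. Payload 5.7 kg.
Tool frame: the origin (TCP) lies between the finger pads; the fingertips stand 14 mm ahead of it and the grasp point (between the pads) lies 5 mm behind it (finger_overhang is the distance from the TCP to the fingertips, in mm); z points along the fingers, y is the line along which they close (so a half turn about z gives the same grasp; the last joint's range is limited). The gripper opens to 88 mm and grips with 3 to 60 N. Pads are 20 mm wide; open, the fingers measure 115 mm over their backs; the gripper's body (75 mm by 178 mm) begins 61 mm behind the grasp point.
Start: joints at [-1.222, 0.359, 1.51, -0, 1.272, -0.115], TCP at [268.391, -536.591, 236.623] pointing down, gripper open.
Joint ranges: [-2.97, 2.97], [-1.01, 2.36], [0.21, 2.38], [-0.96, 4.11], [0.2, 2.71], [-2.98, 2.98]. Speed limits (rad/s): [2.39, 2.39, 3.14, 3.14, 3.14, 3.14].

### API

Orientations are given as a rotation vector (axis times angle).
In Python, from station import get_state, grab_frame, camera_params, sign_off, finger_overhang gives the robot as it stands. The module is installed in compiled form; this text tells all that it offers.
- The arm moves only by the tool step_arm, never from a script. Its argument "plan" is a list of rows, each a list of 7 numbers: the shift along the tool's x, y, z normalised to -1 to 1, where 1 is 50 cm, then the turn, a rotation vector about the tool's x, y, z normalised to -1 to 1, where 1 is pi/2 rad, then the opening, from -1 (shut) to 1 (fully open). In form: [[tx, ty, tz, wx, wy, wz, grip], ...]. A call has exactly 5 rows; each row shifts and turns the commanded pose from where the row before left it, along the tool's axes as they then stand; what a row does not reach is not made up. A row lasts 1/12 s, in which the tool goes at most 41.7 mm and 7.16 degrees, less where a joint would pass 70% of its speed; a pose out of reach is approached as far as the arm can. A call with a number of a shift or a turn outside -1 to 1 is refused whole. A call with a gripper value outside its range is refused whole. The fingers move at their own pace and stop on an object; the grip force is fixed at half the most. Time passes only in rows, so rows that do not move let the fingers close, or fill a call up. It gives the time, the measured TCP pose, the force, the opening and the grip force at its end, in the units of the state.
- get_state(): the state, without advancing time (a new reading comes with each control period).
- grab_frame(name): name is "scene" or "top" or "wrist"; returns (picture, depth): 480x640x3 uint8, red, green, blue; 480x640 float32, mm along the optical axis (not along the pixel's ray), 0 where there is no reading.
- camera_params(name): a dict with "mtx" (3x3 intrinsics, pixels), "extrinsics" (4x4, takes a point from camera to world coordinates); the wrist camera has in their place "hand_eye" (4x4, takes a point from camera to tool coordinates, whose origin is the TCP and whose axes are the flange's). Camera axes: x right, y down, z forward; pixel columns grow to the right and rows downward; lengths in mm; the calibration is good to about 2 mm. A picture is of the moment at which its call begins: read the wrist's pose just before it. camera_params takes no time and is no camera call.
- sign_off(): hands the job in; it is judged then, once.
The state is a dict: "clock": time; "joint_positions": joint angles; "joint_vel": joint speeds; "joint_efforts": joint torques, N m; "tcp_pos": TCP position; "orientation": TCP orientation; "wrist_force": force on the tool from outside, world axes, zero at the start; "wrist_torque": the same for the moment, N m; "gripper_width": finger opening in mm; "gripper_force": force on a finger pad.
Only numpy, scipy, OpenCV 4.12 (cv2) and the standard library are available. Lean on these libraries where they do the work, as an engineer would, in place of code of your own. Each camera call takes 0.05 s, during which the arm holds its last target. There are 200 camera calls.

### The job

The scanner's linear stage is due for grease: take the push-type grease gun by its rubber grip, draw it up out of the stand, and press its coupler squarely onto the tilted grease nipple on the stage until it snaps over the nipple's head. Then go on pushing the gun along the nipple's axis until the nozzle has telescoped well past half of its stroke into the barrel, and finish like that: still gripping the gun and holding it pushed in against its spring. Leave the oiler in its well of the stand and the other things on the bench where they are.

Things in the scene. Friction and masses are not known exactly. Their poses are not given: they have to be found in the camera images.
- gun_grip (a point): centre of the grease gun's grip: black ribbed rubber cylinder, 30 mm diameter, 58 mm long (29 mm above and below this point). The gun stands upright, nozzle down, in either well of the stand. z is the gun's axis, from nozzle to grip (up, in the stand)
- gun: the grease gun, a body of revolution, 0.43 kg: below the grip a shoulder, then the aluminium barrel, 40 mm diameter, 80 mm long, then a 12 mm nozzle pipe with the steel coupler, 27 mm diameter. Origin: centre of the barrel's underside, 109 mm below gun_grip, on the well's ledge; z towards the grip. Fingertips bearing on the shoulder carry the thrust without slip
- coupler_seat (a point): centre of the flat seat inside the coupler, part of the nozzle, on the gun's axis, 159 mm below gun_grip with the nozzle out; z towards the grip. The coupler's mouth lies 12.5 mm beyond the seat, flared, 23.6 mm wide, the bore 18.4 mm. Four spring jaws in the bore, 6 mm before the seat, snap behind the nipple's head at 4 to 10 N of push
- gun_nozzle (a joint): how far the nozzle has telescoped into the barrel, m: 0 fully out (its spring keeps it there), 0.020 at the stop. The spring takes 13 N to start moving and 18 N at the stop, so the nozzle stays out until the coupler has snapped on. Half of the stroke is 0.010
- nipple_top (a point): centre of the flat top of the brass button-head grease nipple: head 16 mm diameter, 4 mm thick, bevelled rim, on a 10 mm neck 11 mm long, a hexagon and a round boss on the stage's saddle. z is its axis, outwards, 30 degrees from vertical, leaning to the stage's -x side (roughly to the robot). 98 mm above the bench. Snapped on, coupler_seat lies here and the gun's z runs along this z
- stage: the scanner's linear stage, fixed: black base plate 120 mm (x) by 260 mm (y), aluminium saddle with its top 54 mm above the bench, carrying the nipple, a low round chuck (up to 78 mm high) and a flat hexagon plug. Origin under the base's centre on the bench, z up
- stand: grey stand, 90 x 190 x 105 mm high, fixed; origin under its centre on the bench. Two wells 100 mm apart along its y, 43 mm wide and 30 mm deep; ledge 75 mm above the bench with a 30 mm hole that the gun's nozzle hangs through. The coupler's mouth hangs 63 mm below the ledge: raise the gun 95 mm before moving it sideways
- oiler_mid (a point): oil bottle in the other well of the stand: clear, 39 mm diameter, thin spout up, top 173 mm above the bench; leave it
- tub_mid (a point): small tub of grease, 60 mm diameter, 48 mm high, behind the stage; leave it
- hexkey_mid (a point): hex key lying in front of the stage, 90 mm long; leave it
- driver_grip (a point): screwdriver lying behind the stand, 150 mm long; leave it
- loupe_mid (a point): black loupe at the left, 44 mm diameter, 36 mm high; leave it
- vial_mid (a point): amber vial at the right, 36 mm diameter, 62 mm high; leave it
Not all that is in view belongs to the job. There is more than one size of the gun; the one meant has the size given above.

How it is judged (in metres and radians):
On the way, in this order (a step that is already met when the one before it is completed fails the run):
1. the gun is held by the fingers, clear of the stand (contact force between the fingers and gun above 2 N and contact force between gun and stand below 0.1 N and height (world z) of coupler_seat above 0.105 m), for 0.2 s.
2. the coupler has snapped squarely onto the nipple (z of coupler_seat in the frame of nipple_top below 0.002 m and distance between coupler_seat and nipple_top below 0.004 m and angle between the z axis of gun_grip and the z axis of nipple_top, either way round below 0.14 rad), for 0.1 s.
At the end, for the whole second after the job is handed in: Gun gripped (over 2 N), still, off stand and bench; coupler snapped on (seat within 2 mm along the axis, 4 mm in all, of nipple_top; axes within 8 degrees), bearing on it with over 8 N; nozzle in more than 10 mm; the six listed other things within 30 mm of where they were (all of step 2 and contact force between the fingers and gun above 2 N and contact force between gun and stand below 0.1 N and value of joint gun_nozzle above 0.01 m and contact force between gun and table below 0.1 N and contact force between gun and stage above 8 N and linear speed of gun below 0.02 m/s and distance of each of oiler_mid, tub_mid, hexkey_mid, driver_grip, loupe_mid, vial_mid from where it was at the start of the episode below 0.03 m); the arm keeps its last pose, push and grip.
It fails at once if the oiler or the grease tub is pushed away (over 30 mm) (distance of any of oiler_mid, tub_mid from where it was at the start of the episode above 0.03 m).
It fails at once if another thing on the bench is pushed away (over 30 mm) (distance of any of hexkey_mid, driver_grip, loupe_mid, vial_mid from where it was at the start of the episode above 0.03 m).
It also fails if it takes over 51 s, if anything falls off the work surface, if the arm or the gripper's body presses on something with over 40 N, if the wrist force passes 120 N, or if a joint passes its speed limit or range.

## Working session

There is one attempt and no reset: what is moved stays moved. The work goes in short steps, Python scripts to look and compute and a tool call to move; the robot and the scene stay as the last step left them, time stands still between calls to the robot, and variables do not carry over. Pictures are saved under pics/ and viewed, at most 10 in all, crops included, and the job is handed in when it is done.

Besides the shell and the picture viewer there is one more tool, called after "Emit:" as name(argument=value, ...) on one line, values as JSON. step_arm: Moves the arm, as the interface text tells. Scaled input: -1 to 1 covers 50 cm each way for a shift and pi/2 rad each way for a turn. Its arguments: {"type":"object","properties":{"plan":{"type":"array"}},"required":["plan"]}

```bash
mkdir -p pics; cat > h.py <<'E'
import numpy as np, cv2
from station import *
from scipy.spatial.transform import Rotation as R
def T():
    s=get_state(); M=np.eye(4); M[:3,:3]=R.from_rotvec(s["orientation"]).as_matrix(); M[:3,3]=s["tcp_pos"]; return M
def snap(n):
    p=camera_params(n); t=T(); im,d=grab_frame(n)
    E=np.array(p["extrinsics"]) if n!="wrist" else t@np.array(p["hand_eye"])
    return im,d,np.array(p["mtx"]),E
def save(n,tag):
    im,d,K,E=snap(n); cv2.imwrite(f"pics/{tag}.png",im[:,:,::-1]); np.savez(f"{tag}.npz",im=im,d=d,K=K,E=E)
def cloud(tag):
    f=np.load(f"{tag}.npz"); d=f["d"]; v,u=np.mgrid[:480,:640]; K=f["K"]
    P=np.stack([(u-K[0,2])/K[0,0]*d,(v-K[1,2])/K[1,1]*d,d],-1)
    W=P@f["E"][:3,:3].T+f["E"][:3,3]; W[d==0]=np.nan; return W
E
python3 - <<'E'
from h import *
save("scene","s0"); save("top","t0")
print(get_state(), finger_overhang)
print(np.round(T(),3))
for n in("scene","top","wrist"):print(camera_params(n))
E
```

```text
{'clock': 0.1, 'joint_positions': array([-1.22210459e+00,  3.59434095e-01,  1.51133134e+00, -2.79247064e-05,
        1.27248953e+00, -1.15107291e-01]), 'joint_vel': array([-0.00178572, -0.00191665, -0.00047678,  0.00031232,  0.00081688,
       -0.00104185]), 'joint_efforts': array([-5.15398206e-04, -5.16360497e+01, -2.71405149e+01,  6.77194004e-02,
        2.76237354e-02, -3.18700245e-05]), 'tcp_pos': array([ 268.18217017, -536.05431636,  235.89024781]), 'orientation': array([-3.05589047e+00, -7.21655410e-01,  3.45718534e-04]), 'wrist_force': array([0.06296827, 0.57165276, 0.10316006]), 'wrist_torque': array([ 0.04389596,  0.00920355, -0.02564504]), 'gripper_force': 0.0, 'gripper_width': 87.62773818810247} 14.0
[[ 8.94000e-01  4.47000e-01 -1.00000e-03  2.68182e+02]
 [ 4.47000e-01 -8.94000e-01  2.00000e-03 -5.36054e+02]
 [ 0.00000e+00 -2.00000e-03 -1.00000e+00  2.35890e+02]
 [ 0.00000e+00  0.00000e+00  0.00000e+00  1.00000e+00]]
{'mtx': array([[579.84752185,   0.        , 313.22109037],
       [  0.        , 579.84752185, 245.30294661],
       [  0.        ,   0.        ,   1.        
[... 696 characters left out ...]
00214e+01],
       [ 6.70587855e-03, -6.95131450e-02, -9.97558496e-01,
         1.20699322e+03],
       [ 0.00000000e+00,  0.00000000e+00,  0.00000000e+00,
         1.00000000e+00]])}
{'mtx': array([[363.08914919,   0.        , 325.94621361],
       [  0.        , 363.08914919, 240.47572459],
       [  0.        ,   0.        ,   1.        ]]), 'hand_eye': array([[ 9.29334702e-04, -9.51622537e-01, -3.07268098e-01,
         8.58403604e+01],
       [ 9.99998994e-01,  1.21367547e-03, -7.34300636e-04,
         2.37855412e-01],
       [ 1.07170079e-03, -3.07267106e-01,  9.51622707e-01,
        -1.48186464e+02],
       [ 0.00000000e+00,  0.00000000e+00,  0.00000000e+00,
         1.00000000e+00]])}
```

View pics/s0.png

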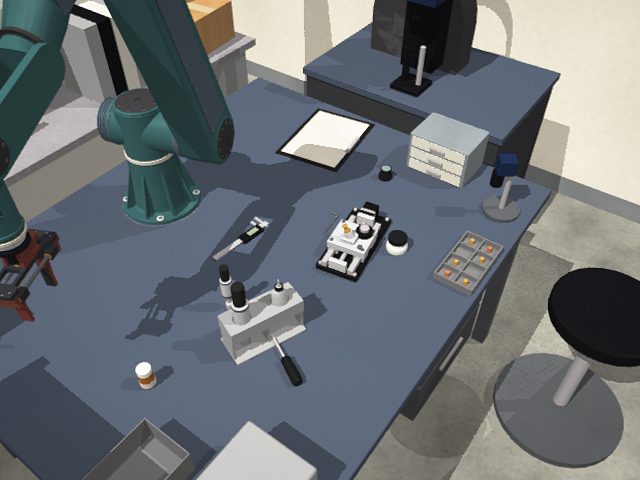

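View pics/t0.png

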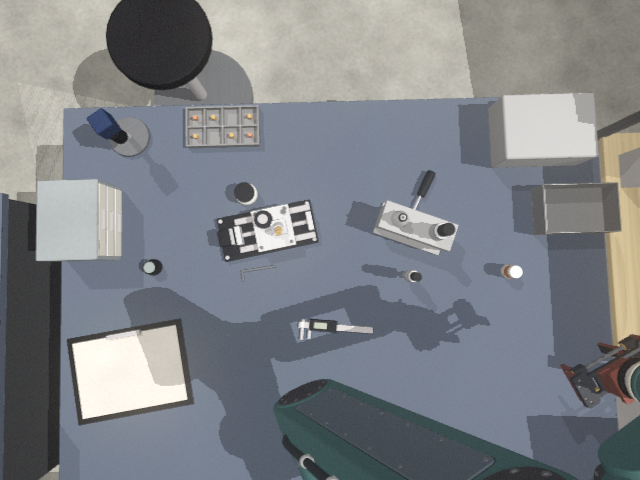

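The gun stands in the stand's right-hand well (scene (240,297), top (445,231)). The oiler is at top (403,217). The smaller decoy gun is free-standing at top (413,276), and the nipple is near scene (347,229), top (278,230).

```bash
python3 - <<'E'
from h import *
for t in("t0","s0"):
    W=cloud(t); z=W[...,2]
    x,y=W[...,0],W[...,1]
    def rep(n,m):
        if m.sum(): p=W[m]; print(t,n,m.sum(),np.round(np.median(p,0),1),np.round(p.min(0),1),np.round(p.max(0),1))
    v,u=np.mgrid[:480,:640]
    near=lambda cu,cv,r:(abs(u-cu)<r)&(abs(v-cv)<r)
    if t=="t0":
        rep("gun top",near(445,231,22)&(z>190)); rep("oiler",near(403,217,15)&(z>112));rep("stand",near(415,228,50)&(z>98)&(z<109))
        rep("decoy",near(413,276,14)&(z>60)); rep("nip",near(278,230,10)&(z>84)); rep("saddle",near(270,230,45)&(z>48)&(z<60))
        m=near(415,228,50)&(z>98)&(z<109); print(cv2.minAreaRect(W[m][:,:2].astype(np.float32)))
        m=near(268,230,60)&(z>6)&(z<130); print(cv2.minAreaRect(W[m][:,:2].astype(np.float32)))
    else:
        rep("gun top",near(240,290,22)&(z>185)); rep("nip",near(347,229,10)&(z>84)); rep("decoy",near(225,272,12)&(z>60))
a=cv2.resize(cv2.imread("pics/s0.png")[195:285,310:420],None,fx=5,fy=5,interpolation=2)
b=cv2.resize(cv2.imread("pics/t0.png")[190:270,210:325],None,fx=5,fy=5,interpolation=2)
cv2.imwrite("pics/c0.png",cv2.resize(np.vstack([a[:, :550],np.pad(b,((0,0),(0,0),(0,0)))[:, :550]]),None,fx=.7,fy=.7))
E
```

```text
t0 gun top 160 [ 563.  -254.3  213.1] [ 549.4 -271.4  190.2] [ 577.  -242.1  219.4]
t0 oiler 205 [ 597.1 -159.9  136.5] [ 580.5 -181.2  112.4] [ 629.3 -145.2  175.6]
t0 stand 1422 [ 582.5 -203.3  105.8] [ 452.7 -311.6   98.1] [ 646.2 -111.2  109. ]
t0 decoy 163 [ 456.2 -187.2  126.6] [ 441.7 -203.4   60.7] [ 469.5 -178.7  153.7]
t0 nip 60 [581.4 144.   93.9] [568.6 136.7  84. ] [597.7 155.5 104.4]
t0 saddle 1459 [582.8 175.5  54.7] [530.4  56.2  48.1] [705.7 285.5  60. ]
((536.7024536132812, -193.75933837890625), (191.27835083007812, 167.00233459472656), 68.75698852539062)
((590.5654296875, 181.60264587402344), (324.9594421386719, 325.06475830078125), 88.23924255371094)
s0 gun top 222 [ 572.2 -261.4  209.7] [ 550.6 -272.3  185.1] [ 583.2 -241.4  216.4]
s0 nip 44 [586.3 142.8  91.1] [573.6 134.6  84.1] [602.1 152.6 106.3]
s0 decoy 201 [ 463.6 -197.6  130.8] [ 445.2 -253.3   84.8] [ 559.  -179.4  216.3]
```

View pics/c0.png

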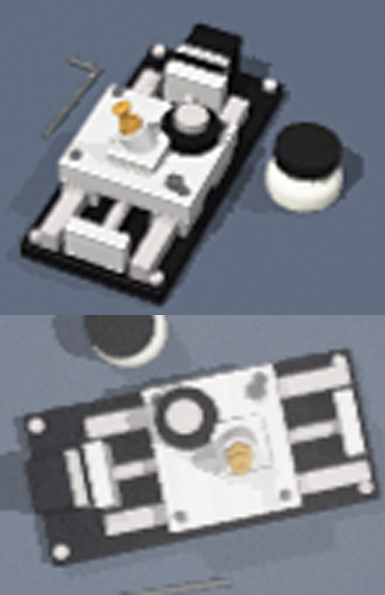

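The crop shows the stage with the brass nipple on its saddle and the base's long edge turned about 10.6° (crop corners near (55,565) and (375,505)), so stage yaw ≈ +10.6°. The gun axis is about (563,-257), so I'll fly there with the closing line along stage x.

```bash
cat >> h.py <<'E'
def tgt(p,zdir,psi):
    z=np.array(zdir,float); z/=np.linalg.norm(z); x=np.array([np.cos(psi),np.sin(psi),0]); x-=z*(x@z); x/=np.linalg.norm(x)
    M=np.eye(4); M[:3,:3]=np.stack([x,np.cross(z,x),z],1); M[:3,3]=p; return M
def rows(A,B,n,g,dec=4):
    w=R.from_matrix(A[:3,:3].T@B[:3,:3]).as_rotvec(); P=A.copy(); out=[]
    for i in range(1,n+1):
        Q=np.eye(4); Q[:3,:3]=A[:3,:3]@R.from_rotvec(w*i/n).as_matrix(); Q[:3,3]=A[:3,3]+(B[:3,3]-A[:3,3])*i/n
        D=np.linalg.inv(P)@Q; r=np.r_[D[:3,3]/500,R.from_matrix(D[:3,:3]).as_rotvec()/(np.pi/2)]
        r=np.round(r,dec); 
        D=np.eye(4); D[:3,3]=r[:3]*500; D[:3,:3]=R.from_rotvec(r[3:]*np.pi/2).as_matrix(); P=P@D
        out.append(list(map(float,r))+[g])
    for i in range(0,n,5): print(out[i:i+5])
    return P
E
python3 - <<'E'
from h import *
P=rows(T(),tgt([563,-257,275],[0,0,-1],1.755),15,1); print(P.round(2))
E
```

```text
[[0.0518, -0.0157, -0.0052, -0.0001, -0.0001, -0.0548, 1], [0.053, -0.0112, -0.0052, -0.0, 0.0, -0.0548, 1], [0.0537, -0.0066, -0.0052, -0.0001, -0.0001, -0.0548, 1], [0.0541, -0.0019, -0.0052, -0.0, -0.0, -0.0548, 1], [0.054, 0.0027, -0.0052, -0.0001, -0.0001, -0.0548, 1]]
[[0.0537, 0.0073, -0.0052, -0.0, -0.0, -0.0548, 1], [0.0528, 0.012, -0.0052, -0.0001, -0.0001, -0.0548, 1], [0.0515, 0.0164, -0.0052, -0.0001, -0.0, -0.0548, 1], [0.05, 0.0208, -0.0052, -0.0, -0.0001, -0.0548, 1], [0.048, 0.025, -0.0052, -0.0001, -0.0, -0.0548, 1]]
[[0.0457, 0.0291, -0.0052, -0.0, -0.0001, -0.0548, 1], [0.043, 0.0328, -0.0053, -0.0001, -0.0, -0.0548, 1], [0.04, 0.0365, -0.0052, -0.0, -0.0001, -0.0548, 1], [0.0367, 0.0397, -0.0052, -0.0001, -0.0, -0.0548, 1], [0.0332, 0.0428, -0.0052, -0.0001, -0.0001, -0.0548, 1]]
[[-1.8000e-01  9.8000e-01  0.0000e+00  5.6301e+02]
 [ 9.8000e-01  1.8000e-01 -0.0000e+00 -2.5700e+02]
 [-0.0000e+00  0.0000e+00 -1.0000e+00  2.7500e+02]
 [ 0.0000e+00  0.0000e+00  0.0000e+00  1.0000e+00]]
```

Emit:
step_arm(plan=[[0.0518, -0.0157, -0.0052, 0, 0, -0.0548, 1], [0.053, -0.0112, -0.0052, 0, 0, -0.0548, 1], [0.0537, -0.0066, -0.0052, 0, 0, -0.0548, 1], [0.0541, -0.0019, -0.0052, 0, 0, -0.0548, 1], [0.054, 0.0027, -0.0052, 0, 0, -0.0548, 1]])

```text
clock: 0.52
tcp_pos: [367.2, -442.4, 249.3]
orientation: [-2.829, -1.363, 0.0]
wrist_force: [-0.1, -0.6, 0.6]
gripper_width: 87.6
gripper_force: 0.0
```

Emit:
step_arm(plan=[[0.0537, 0.0073, -0.0052, 0, 0, -0.0548, 1], [0.0528, 0.012, -0.0052, 0, 0, -0.0548, 1], [0.0515, 0.0164, -0.0052, 0, 0, -0.0548, 1], [0.05, 0.0208, -0.0052, 0, 0, -0.0548, 1], [0.048, 0.025, -0.0052, 0, 0, -0.0548, 1]])

```text
clock: 0.93
tcp_pos: [465.5, -349.3, 262.4]
orientation: [-2.473, -1.937, 0.0]
wrist_force: [-0.2, 0.6, -0.0]
gripper_width: 87.7
gripper_force: 0.0
```

Emit:
step_arm(plan=[[0.0457, 0.0291, -0.0052, 0, 0, -0.0548, 1], [0.043, 0.0328, -0.0053, 0, 0, -0.0548, 1], [0.04, 0.0365, -0.0052, 0, 0, -0.0548, 1], [0.0367, 0.0397, -0.0052, 0, 0, -0.0548, 1], [0.0332, 0.0428, -0.0052, 0, 0, -0.0548, 1]])

```text
clock: 1.35
tcp_pos: [563.8, -256.3, 275.3]
orientation: [-2.002, -2.42, 0.0]
wrist_force: [0.4, 0.7, -0.5]
gripper_width: 88.0
gripper_force: 0.0
```

```bash
python3 - <<'E'
from h import *
print(T().round(3)); save("wrist","w1"); print(T().round(3))
W=cloud("w1"); z=W[...,2]; x,y=W[...,0],W[...,1]
for lo,hi in((195,204),(204,212),(212,225),(170,195)):
    m=(z>lo)&(z<hi)&(np.hypot(x-563,y+257)<40); 
    if m.sum()>5: p=W[m]; print(lo,m.sum(),np.median(p,0).round(1),p.min(0).round(1),p.max(0).round(1),cv2.minEnclosingCircle(p[:,:2].astype(np.float32)))
m=(z>103)&(z<108); print(m.sum())
E
```

```text
[[-1.87000e-01  9.82000e-01 -1.00000e-03  5.63754e+02]
 [ 9.82000e-01  1.87000e-01  1.00000e-03 -2.56256e+02]
 [ 1.00000e-03 -1.00000e-03 -1.00000e+00  2.75336e+02]
 [ 0.00000e+00  0.00000e+00  0.00000e+00  1.00000e+00]]
[[-1.94000e-01  9.81000e-01  3.00000e-03  5.67383e+02]
 [ 9.81000e-01  1.94000e-01  3.00000e-03 -2.53095e+02]
 [ 2.00000e-03  3.00000e-03 -1.00000e+00  2.75948e+02]
 [ 0.00000e+00  0.00000e+00  0.00000e+00  1.00000e+00]]
195 187 [ 561.9 -244.   199.2] [ 549.8 -257.5  195. ] [ 578.3 -241.7  203.9] ((564.10888671875, -253.52352905273438), 14.669504165649414)
204 366 [ 563.8 -246.8  210.9] [ 550.3 -270.7  204. ] [ 580.  -241.5  212. ] ((565.0081787109375, -256.2361755371094), 15.082971572875977)
212 1354 [ 564.8 -256.   213. ] [ 550.6 -270.6  212. ] [ 579.  -242.5  215.1] ((564.9393920898438, -256.3890380859375), 14.406767845153809)
170 391 [ 562.5 -243.8  183.1] [ 549.8 -256.7  170. ] [ 579.3 -241.6  194.9] ((564.547119140625, -253.81561279296875), 14.875164985656738)
12936
```

View pics/w1.png

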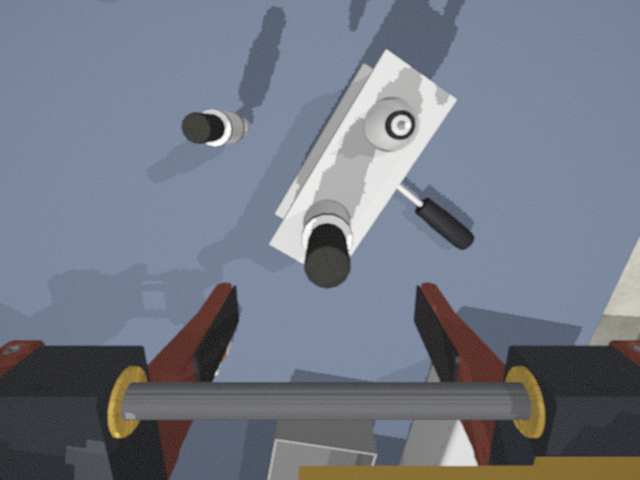

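The wrist view shows the gun top at (327,268) centred between the fingers, the oiler at (400,123), and the decoy off to the left at (200,128). The arm was still moving, so I'll let it settle and measure again.

Emit:
step_arm(plan=[[0, 0, 0, 0, 0, 0, 1], [0, 0, 0, 0, 0, 0, 1], [0, 0, 0, 0, 0, 0, 1], [0, 0, 0, 0, 0, 0, 1], [0, 0, 0, 0, 0, 0, 1]])

```text
clock: 1.82
tcp_pos: [562.4, -258.3, 275.6]
orientation: [-2.01, -2.414, 0.0]
wrist_force: [-0.7, -0.3, -0.4]
gripper_width: 87.4
gripper_force: 0.0
```

```bash
python3 - <<'E'
from h import *
A=T();print(A.round(3)); save("wrist","w2")
W=cloud("w2"); z=W[...,2]; x,y=W[...,0],W[...,1]
m=(z>210)&(z<217)&(np.hypot(x-565,y+257)<25); p=W[m]
c,r=cv2.minEnclosingCircle(p[:,:2].astype(np.float32)); print(c,r,np.median(p,0))
m=(z>135)&(z<153)&(np.hypot(x-565,y+257)<28);print(np.histogram(W[(np.hypot(x-c[0],y-c[1])<25)&(z>100)][:,2],bins=range(100,225,5)))
rows(A,tgt([c[0],c[1],171],[0,0,-1],1.755),5,1)
E
```

```text
[[-1.81000e-01  9.83000e-01 -1.00000e-03  5.62401e+02]
 [ 9.83000e-01  1.81000e-01  0.00000e+00 -2.58286e+02]
 [ 0.00000e+00 -0.00000e+00 -1.00000e+00  2.75556e+02]
 [ 0.00000e+00  0.00000e+00  0.00000e+00  1.00000e+00]]
(565.0283813476562, -256.43096923828125) 14.84434700012207 [ 564.75607983 -255.420654    212.92352698]
(array([ 242,  231,   46,   42,   54,   51,   58,   53,   53,   42,  389,
        301,   53,   75,   61,   88,   68,   86,   82,  105,   86,  126,
       1603,    0]), array([100, 105, 110, 115, 120, 125, 130, 135, 140, 145, 150, 155, 160,
       165, 170, 175, 180, 185, 190, 195, 200, 205, 210, 215, 220]))
[[0.0005, 0.0012, 0.0418, -0.0001, -0.0, -0.0002, 1], [0.0006, 0.0012, 0.0418, -0.0, -0.0001, -0.0003, 1], [0.0005, 0.0012, 0.0419, -0.0001, -0.0, -0.0002, 1], [0.0005, 0.0011, 0.0418, -0.0, -0.0, -0.0003, 1], [0.0006, 0.0012, 0.0418, -0.0001, -0.0001, -0.0002, 1]]
```

Emit:
step_arm(plan=[[0.0005, 0.0012, 0.05, 0, 0, -0.0002, 1], [0.0005, 0.0012, 0.05, 0, 0, -0.0002, 1], [0.0006, 0.0012, 0.05, 0, 0, -0.0002, 1], [0.0006, 0.0012, 0.04, 0, 0, -0.0002, 1], [0.0006, 0.0012, 0.017, 0, 0, -0.0002, 1]])

```text
clock: 2.28
tcp_pos: [563.9, -255.1, 169.3]
orientation: [-2.004, -2.413, 0.001]
wrist_force: [-0.4, -0.1, -0.4]
gripper_width: 87.7
gripper_force: 0.0
```

Emit:
step_arm(plan=[[0, 0, 0, 0, 0, 0, 1], [0, 0, 0, 0, 0, 0, 1], [0, 0, 0, 0, 0, 0, 1], [0, 0, 0, 0, 0, 0, 1], [0, 0, 0, 0, 0, 0, 1]])

```text
clock: 2.7
tcp_pos: [566.7, -256.1, 173.6]
orientation: [2.004, 2.416, 0.001]
wrist_force: [0.5, -0.5, -0.3]
gripper_width: 87.7
gripper_force: 0.0
```

Emit:
step_arm(plan=[[0, -0.003, 0.006, 0, 0, 0, 1], [0, 0, 0, 0, 0, 0, 1], [0, 0, 0, 0, 0, 0, -1], [0, 0, 0, 0, 0, 0, -1], [0, 0, 0, 0, 0, 0, -1]])

```text
clock: 3.12
tcp_pos: [564.4, -255.8, 169.2]
orientation: [-2.006, -2.418, -0.0]
wrist_force: [0.5, 0.2, 0.0]
gripper_width: 71.2
gripper_force: 0.0
```

Emit:
step_arm(plan=[[0, 0, 0, 0, 0, 0, -1], [0, 0, 0, 0, 0, 0, -1], [0, 0, 0, 0, 0, 0, -1], [0, 0, 0, 0, 0, 0, -1], [0, 0, 0, 0, 0, 0, -1]])

```text
clock: 3.53
tcp_pos: [564.4, -255.8, 169.2]
orientation: [-2.006, -2.418, 0.0]
wrist_force: [-1.3, -1.0, 3.7]
gripper_width: 37.8
gripper_force: 2.1
```

Emit:
step_arm(plan=[[0, 0, 0, 0, 0, 0, -1], [0, 0, 0, 0, 0, 0, -1], [0, 0, 0, 0, 0, 0, -1], [0, 0, 0, 0, 0, 0, -1], [0, 0, 0, 0, 0, 0, -1]])

```text
clock: 3.95
tcp_pos: [564.4, -256.0, 169.5]
orientation: [2.006, 2.418, -0.0]
wrist_force: [-2.1, -0.6, 4.1]
gripper_width: 29.6
gripper_force: 30.0
```

Gripped at 29.6 mm with 30 N. Now lifting 115 mm.

Emit:
step_arm(plan=[[0, 0, -0.02, 0, 0, 0, -1], [0, 0, -0.045, 0, 0, 0, -1], [0, 0, -0.055, 0, 0, 0, -1], [0, 0, -0.06, 0, 0, 0, -1], [0, 0, -0.05, 0, 0, 0, -1]])

```text
clock: 4.37
tcp_pos: [564.2, -255.4, 285.2]
orientation: [-2.005, -2.417, -0.001]
wrist_force: [-0.3, -0.4, -4.8]
gripper_width: 30.0
gripper_force: 30.0
```

Emit:
step_arm(plan=[[0, 0, 0, 0, 0, 0, -1], [0, 0, 0, 0, 0, 0, -1], [0, 0, 0, 0, 0, 0, -1], [0, 0, 0, 0, 0, 0, -1], [0, 0, 0, 0, 0, 0, -1]])

```text
clock: 4.78
tcp_pos: [563.3, -255.2, 281.8]
orientation: [-2.003, -2.415, 0.001]
wrist_force: [0.1, -0.7, -4.7]
gripper_width: 29.6
gripper_force: 30.0
```

```bash
python3 - <<'E'
from h import *
A=T();print(A.round(3)); save("top","t3"); save("scene","s3")
# stage yaw, nipple estimates from t0
W=cloud("t0"); z=W[...,2]; v,u=np.mgrid[:480,:640]
im=np.load("t0.npz")["im"].astype(int)
br=(im[...,0]-im[...,2]>50)&(abs(u-277)<14)&(abs(v-230)<14); print("brass top",br.sum(),W[br].mean(0).round(1), u[br].mean(),v[br].mean())
dark=((im.max(2)<70)|(im.min(2)>130))&(abs(u-268)<55)&(abs(v-230)<40)&(z>4)
n,l,st,_=cv2.connectedComponentsWithStats(dark.astype(np.uint8)); k=1+st[1:,4].argmax()
print(cv2.minAreaRect(W[l==k][:,:2].astype(np.float32)))
s=np.load("s0.npz"); im=s["im"].astype(int); W=cloud("s0")
br=(im[...,0]-im[...,2]>50)&(abs(u-347)<14)&(abs(v-229)<14); print("brass scene",br.sum(),W[br].mean(0).round(1))
N=np.array([582,144,98.]); yaw=np.radians(10.6); ax=np.array([-.5*np.cos(yaw),-.5*np.sin(yaw),.866])
B=tgt(N+ax*(60+144.5),-ax,np.pi/2+yaw); print(B.round(2)); 
E
```

```text
[[-1.85000e-01  9.83000e-01 -4.00000e-03  5.63255e+02]
 [ 9.83000e-01  1.85000e-01  2.00000e-03 -2.55168e+02]
 [ 3.00000e-03 -3.00000e-03 -1.00000e+00  2.81773e+02]
 [ 0.00000e+00  0.00000e+00  0.00000e+00  1.00000e+00]]
brass top 44 [580.8 144.4  94.3] 278.1136363636364 230.29545454545453
((590.5589599609375, 183.6080322265625), (117.386962890625, 255.2608642578125), 10.99770736694336)
brass scene 50 [582.4 144.1  88.2]
[[-1.8000e-01  8.5000e-01  4.9000e-01  4.8149e+02]
 [ 9.8000e-01  1.6000e-01  9.0000e-02  1.2519e+02]
 [ 0.0000e+00  5.0000e-01 -8.7000e-01  2.7510e+02]
 [ 0.0000e+00  0.0000e+00  0.0000e+00  1.0000e+00]]
```

```bash
python3 - <<'E'
from h import *
N=np.array([582,144,98.]); yaw=np.radians(11); ax=np.array([-.5*np.cos(yaw),-.5*np.sin(yaw),.866])
A=T();d=[0,0,-1];psi=np.pi/2+yaw
P=rows(A,tgt([560,-245,330],d,psi),2,-1)
P=rows(P,tgt([500,30,335],d,psi),8,-1)
P=rows(P,tgt(N+ax*(70+144.5),-ax,psi),10,-1);print(P.round(1))
E
```

```text
[[0.0111, -0.0019, -0.0474, -0.0007, -0.0006, -0.002, -1], [0.011, -0.0018, -0.0475, -0.0006, -0.0007, -0.002, -1]]
[[0.0704, -0.0016, -0.0012, -0.0, 0.0, 0.0, -1], [0.0703, -0.0016, -0.0013, -0.0, 0.0, 0.0, -1], [0.0704, -0.0016, -0.0012, -0.0, 0.0, 0.0, -1], [0.0703, -0.0016, -0.0013, -0.0, 0.0, 0.0, -1], [0.0704, -0.0016, -0.0012, -0.0, 0.0, 0.0, -1]]
[[0.0703, -0.0016, -0.0013, -0.0, 0.0, 0.0, -1], [0.0704, -0.0016, -0.0012, -0.0, 0.0, 0.0, -1], [0.0703, -0.0016, -0.0013, -0.0, 0.0, 0.0, -1]]
[[0.0193, -0.001, 0.0102, -0.0333, 0.0, 0.0, -1], [0.0192, -0.0015, 0.0102, -0.0334, 0.0, 0.0, -1], [0.0193, -0.0021, 0.0101, -0.0333, 0.0, 0.0, -1], [0.0192, -0.0026, 0.01, -0.0333, 0.0, 0.0, -1], [0.0193, -0.0031, 0.0098, -0.0334, 0.0, 0.0, -1]]
[[0.0192, -0.0036, 0.0096, -0.0333, 0.0, 0.0, -1], [0.0193, -0.0041, 0.0095, -0.0333, 0.0, 0.0, -1], [0.0192, -0.0046, 0.0092, -0.0334, 0.0, 0.0, -1], [0.0193, -0.0051, 0.0089, -0.0333, 0.0, 0.0, -1], [0.0192, -0.0056, 0.0087, -0.0334, 0.0, 0.0, -1]]
[[-2.000e-01  9.000e-01  5.000e-01  4.767e+02]
 [ 1.000e+00  2.000e-01  1.000e-01  1.235e+02]
 [-0.000e+00  5.000e-01 -9.000e-01  2.838e+02]
 [ 0.000e+00  0.000e+00  0.000e+00  1.000e+00]]
```

Emit:
step_arm(plan=[[0.011, -0.0019, -0.0474, 0, 0, -0.002, -1], [0.011, -0.0018, -0.0475, 0, 0, -0.002, -1], [0.05, -0.0016, -0.0012, 0, 0, 0, -1], [0.07, -0.0016, -0.0013, 0, 0, 0, -1], [0.075, -0.0016, -0.0012, 0, 0, 0, -1]])

```text
clock: 5.3
tcp_pos: [539.5, -150.1, 333.3]
orientation: [2.001, 2.422, 0.0]
wrist_force: [0.6, 0.9, -4.5]
gripper_width: 29.5
gripper_force: 30.0
```

Emit:
step_arm(plan=[[0.075, -0.0016, -0.0012, 0, 0, 0, -1], [0.075, -0.0016, -0.0012, 0, 0, 0, -1], [0.075, -0.0016, -0.0012, 0, 0, 0, -1], [0.075, -0.0016, -0.0012, 0, 0, 0, -1], [0.067, -0.0016, -0.0012, 0, 0, 0, -1]])

```text
clock: 5.72
tcp_pos: [499.5, 31.3, 336.1]
orientation: [-1.997, -2.423, -0.0]
wrist_force: [1.4, 0.5, -4.0]
gripper_width: 29.5
gripper_force: 30.0
```

Emit:
step_arm(plan=[[0.0193, -0.001, 0.0102, -0.0333, 0, 0, -1], [0.0192, -0.0015, 0.0102, -0.0334, 0, 0, -1], [0.0193, -0.0021, 0.0101, -0.0333, 0, 0, -1], [0.0192, -0.0026, 0.01, -0.0333, 0, 0, -1], [0.0193, -0.0031, 0.0098, -0.0334, 0, 0, -1]])

```text
clock: 6.13
tcp_pos: [488.2, 76.5, 310.2]
orientation: [1.882, 2.284, 0.302]
wrist_force: [-0.0, -0.7, -5.7]
gripper_width: 29.9
gripper_force: 30.0
```

Emit:
step_arm(plan=[[0.0192, -0.0036, 0.0096, -0.0333, 0, 0, -1], [0.0193, -0.0041, 0.0095, -0.0333, 0, 0, -1], [0.0192, -0.0046, 0.0092, -0.0334, 0, 0, -1], [0.0193, -0.0051, 0.0089, -0.0333, 0, 0, -1], [0.0192, -0.0056, 0.0087, -0.0334, 0, 0, -1]])

```text
clock: 6.55
tcp_pos: [476.1, 123.0, 284.4]
orientation: [1.751, 2.124, 0.57]
wrist_force: [0.2, 0.2, -5.1]
gripper_width: 29.5
gripper_force: 30.0
```

Emit:
step_arm(plan=[[0, 0, 0, 0, 0, 0, -1], [0, 0, 0, 0, 0, 0, -1], [0, 0, 0, 0, 0, 0, -1], [0, 0, 0, 0, 0, 0, -1], [0, 0, 0, 0, 0, 0, -1]])

```text
clock: 6.97
tcp_pos: [478.7, 122.4, 286.2]
orientation: [1.751, 2.123, 0.57]
wrist_force: [0.3, -0.5, -4.5]
gripper_width: 29.3
gripper_force: 30.0
```

```bash
python3 - <<'E'
from h import *
print(T().round(3)); save("wrist","w4"); save("scene","s4")
a=cv2.imread("pics/w4.png"); b=cv2.imread("pics/s4.png")[120:300,270:450]
cv2.imwrite("pics/c4.png",cv2.resize(a[100:420,170:490],None,fx=1.8,fy=1.8))
cv2.imwrite("pics/d4.png",cv2.resize(b,None,fx=3,fy=3,interpolation=2))
E
```

```text
[[-1.90000e-01  8.50000e-01  4.92000e-01  4.78688e+02]
 [ 9.82000e-01  1.65000e-01  9.50000e-02  1.22375e+02]
 [-0.00000e+00  5.01000e-01 -8.66000e-01  2.86195e+02]
 [ 0.00000e+00  0.00000e+00  0.00000e+00  1.00000e+00]]
```

View pics/c4.png

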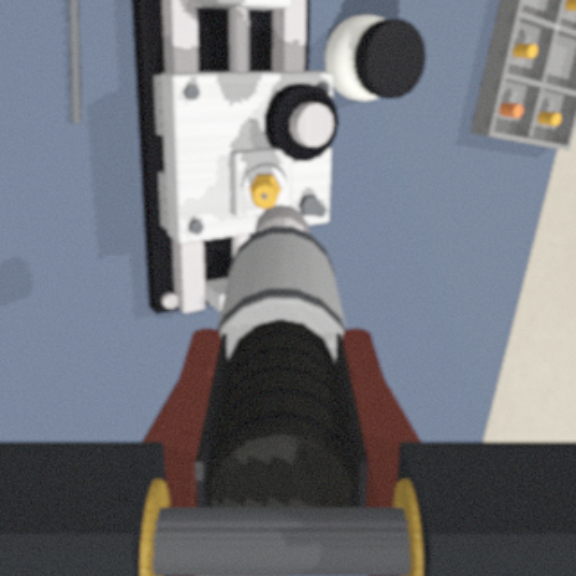

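View pics/d4.png

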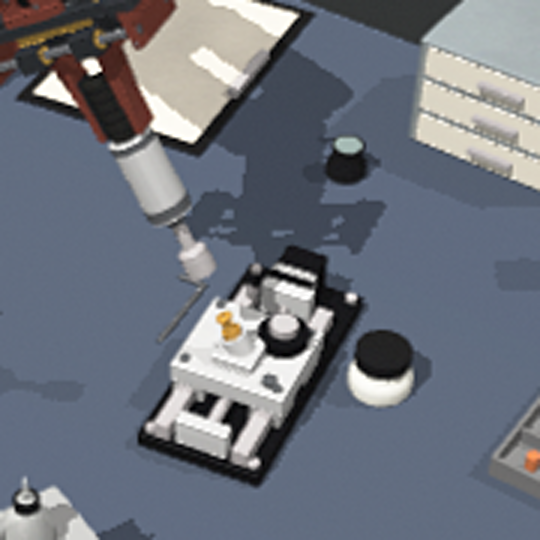

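The wrist crop shows the nipple at crop (265,190), i.e. wrist pixel (317,205). The coupler is at crop (284,215), so there is a lateral offset still to measure. The scene crop shows the gun parallel to the nipple and short of it. Next I'll measure the gun and nipple relative to each other in the tool frame.

```bash
cat >> h.py <<'E'
def rel(tag,z0=-40,z1=190):
    f=np.load(tag+".npz"); H=np.array(camera_params("wrist")["hand_eye"]); im=f["im"].astype(int)
    v,u=np.mgrid[:480,:640]; d=f["d"]; K=f["K"]
    P=np.stack([(u-K[0,2])/K[0,0]*d,(v-K[1,2])/K[1,1]*d,d],-1)@H[:3,:3].T+H[:3,3]
    return P,im,d,u,v
E
python3 - <<'E'
from h import *
P,im,d,u,v=rel("w4"); x,y,z=[P[...,i] for i in range(3)]
ok=(d>0)&(abs(x)<30)&(abs(y)<28)
from scipy.optimize import least_squares
for n,lo,hi,r in(("barrel",30,88,20),("coup",120,160,13.5)):
    m=ok&(z>lo)&(z<hi); p=P[m]
    f=lambda q:np.hypot(p[:,0]-q[0]-q[2]*(p[:,2]-60),p[:,1]-q[1]-q[3]*(p[:,2]-60))-r
    s=least_squares(f,[0,0,0,0],loss="soft_l1",f_scale=.5); print(n,m.sum(),s.x.round(3),abs(s.fun).mean().round(2)); 
for lo in range(14,170,8):
    m=ok&(z>lo)&(z<lo+8)
    if m.sum()>4: print(lo,m.sum(),y[m].min().round(1),y[m].max().round(1),x[m].max().round(1))
br=(im[...,0]-im[...,2]>60)&(abs(u-317)<16)&(abs(v-205)<16)&(d>0)
p=P[br]; print("brass",br.sum(),u[br].min(),u[br].max(),v[br].min(),v[br].max(),p.mean(0).round(1)); print(np.histogram(p[:,2],bins=range(200,240,2)))
q=p[p[:,2]<np.percentile(p[:,2],5)+4]; print("head",len(q),q.min(0).round(1),q.max(0).round(1),q.mean(0).round(1))
print((T()@np.r_[q.mean(0),1]).round(1))
E
```

```text
barrel 1733 [-1.742e+00  4.770e-01 -7.000e-03 -1.000e-03] 0.18
coup 287 [-10.37    0.215   0.083   0.   ] 0.46
14 1170 -22.0 22.7 19.3
22 298 -17.9 18.6 19.3
30 305 -19.1 20.1 18.9
38 291 -18.9 20.0 18.8
46 254 -18.7 20.3 18.8
54 231 -19.1 20.1 18.6
62 214 -19.0 19.8 18.5
70 185 -18.8 20.1 18.5
78 201 -18.9 19.9 18.6
86 171 -19.2 20.2 18.7
94 22 -16.7 19.1 18.1
134 119 -10.8 11.5 10.7
142 87 -11.8 13.3 11.1
150 61 -12.2 12.8 11.0
158 24 -11.5 13.0 10.8
brass 239 309 325 197 215 [  5.4  -8.6 216.1]
(array([  0,   0,   0,   0,   0,  44, 116,  14,   0,   0,   0,   0,   0,
        18,  39,   4,   1,   0,   0]), array([200, 202, 204, 206, 208, 210, 212, 214, 216, 218, 220, 222, 224,
       226, 228, 230, 232, 234, 236, 238]))
head 175 [ -3.8 -16.5 159.7] [ 11.   -2.3 215.3] [  4.2  -8.9 211.7]
[573.8 145.2  98.    1. ]
```

Emit:
step_arm(plan=[[0.0043, -0.0063, 0, 0, 0, 0, -1], [0.0043, -0.0063, 0, 0, 0, 0, -1], [0.0042, -0.0064, 0, 0, 0, 0, -1], [0, 0, 0, 0, 0, 0, -1], [0, 0, 0, 0, 0, 0, -1]])

```text
clock: 7.48
tcp_pos: [467.5, 127.7, 280.2]
orientation: [1.751, 2.125, 0.569]
wrist_force: [0.4, 1.1, -3.6]
gripper_width: 29.5
gripper_force: 30.0
```

Emit:
step_arm(plan=[[0, 0, 0, 0, 0, 0, -1], [0, 0, 0, 0, 0, 0, -1], [0, 0, 0, 0, 0, 0, -1], [0, 0, 0, 0, 0, 0, -1], [0, 0, 0, 0, 0, 0, -1]])

```text
clock: 7.9
tcp_pos: [468.1, 127.4, 280.6]
orientation: [1.751, 2.124, 0.569]
wrist_force: [-1.0, -0.8, -3.5]
gripper_width: 29.8
gripper_force: 30.0
```

```bash
cat > m.py <<'E'
from h import *
import sys
t=sys.argv[1]; A=T(); print(A[:3,3].round(1),R.from_matrix(A[:3,:3]).as_rotvec().round(4)); save("wrist",t); save("scene",t+"s")
P,im,d,u,v=rel(t); x,y,z=[P[...,i] for i in range(3)]
from scipy.optimize import least_squares
m=(d>0)&(abs(x)<30)&(abs(y)<28)&(z>30)&(z<88); p=P[m]
f=lambda q:np.hypot(p[:,0]-q[0]-q[2]*(p[:,2]-60),p[:,1]-q[1]-q[3]*(p[:,2]-60))-20
s=least_squares(f,[0,0,0,0],loss="soft_l1",f_scale=.5); print("gun",s.x.round(3))
m=(d>0)&(x<20)&(x>-10)&(abs(y)<16)&(z>120)&(z<175); print("coup zmax",np.sort(z[m])[-8:].round(1), y[m].min(), y[m].max())
br=(im[...,0]-im[...,2]>60)&(abs(x-3)<14)&(abs(y)<22)&(z>175)&(z<260)
zt=np.percentile(z[br],15); h=br&(abs(z-zt)<2.5)
c,r=cv2.minEnclosingCircle(P[h][:,:2].astype(np.float32))
print("brass",br.sum(),"head",h.sum(),P[h].mean(0).round(1),P[h].min(0).round(1),P[h].max(0).round(1),c,r,"world",(A@np.r_[P[h].mean(0),1])[:3].round(1))
q=P[h]; k=np.c_[q[:,:2],np.ones(len(q))]; print("plane",np.linalg.lstsq(k,q[:,2],rcond=None)[0].round(3))
E
python3 m.py w5
```

```text
[468.1 127.4 280.6] [1.7508 2.1239 0.5693]
gun [-1.743  0.476 -0.007 -0.002]
coup zmax [159.7 159.8 160.2 160.3 160.6 160.9 161.  161.1] -12.123124311119476 13.354038745601699
brass 144 head 77 [  0.5   2.2 212.9] [ -3.7  -5.4 211.1] [  3.7   8.9 214.5] (-2.1635236740112305, 1.7623982429504395) 7.31475305557251 world [574.5 148.6  97.4]
plane [1.53000e-01 2.70000e-02 2.12737e+02]
```

Emit:
step_arm(plan=[[-0.002, 0.0026, 0.01, 0, 0, 0, -1], [0, 0, 0.02, 0, 0, 0, -1], [0, 0, 0.02, 0, 0, 0, -1], [0, 0, 0.02, 0, 0, 0, -1], [0, 0, 0.01, 0, 0, 0, -1]])

```text
clock: 8.42
tcp_pos: [489.2, 130.5, 245.4]
orientation: [1.752, 2.125, 0.568]
wrist_force: [-0.4, -0.8, -3.9]
gripper_width: 29.7
gripper_force: 30.0
```

Emit:
step_arm(plan=[[0, 0, 0, 0, 0, 0, -1], [0, 0, 0, 0, 0, 0, -1], [0, 0, 0, 0, 0, 0, -1], [0, 0, 0, 0, 0, 0, -1], [0, 0, 0, 0, 0, 0, -1]])

```text
clock: 8.83
tcp_pos: [489.1, 130.5, 247.1]
orientation: [1.75, 2.123, 0.57]
wrist_force: [0.1, -0.6, -4.4]
gripper_width: 29.6
gripper_force: 30.0
```

```bash
python3 m.py w6; python3 - <<'E'
import cv2,numpy as np
a=cv2.imread("pics/w6.png")[150:270,250:400]; b=cv2.imread("pics/w6s.png")[170:260,300:412]
cv2.imwrite("pics/c6.png",np.vstack([cv2.resize(a,(600,300),interpolation=2)[:, :],cv2.resize(b,(600,300*0+290),interpolation=2)])) if 0 else cv2.imwrite("pics/c6.png",np.hstack([cv2.resize(a,(400,320),interpolation=2),cv2.resize(b,(398,320),interpolation=2)]))
E
```

```text
[489.1 130.5 247.1] [1.7502 2.1234 0.5701]
gun [-1.747  0.476 -0.008 -0.002]
coup zmax [160.1 160.1 160.2 160.2 160.5 160.8 160.8 160.9] -12.082394453782353 13.336076192623628
brass 28 head 24 [  4.7   0.3 188.4] [  3.3  -5.  186.9] [  5.8   5.5 189.9] (3.875817060470581, 0.26433074474334717) 5.266609191894531 world [581.1 153.2  84.1]
plane [-2.64000e-01  2.40000e-02  1.89679e+02]
```

View pics/c6.png

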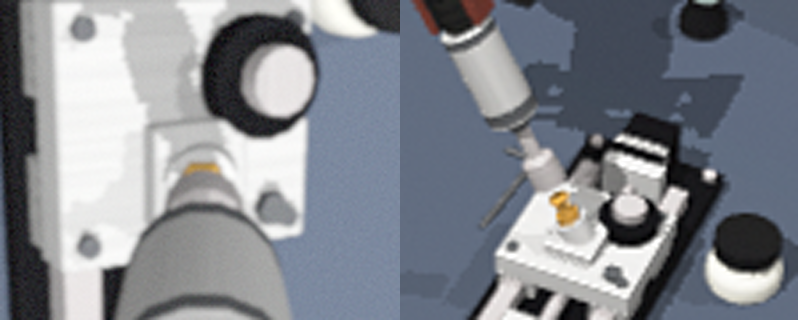

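The coupler is centred over the hexagon in y (wrist crop (203,168)), and in the scene crop it points at the nipple just short of it. Advancing now.

Emit:
step_arm(plan=[[0, 0, 0.008, 0, 0, 0, -1], [0, 0, 0.008, 0, 0, 0, -1], [0, 0, 0.008, 0, 0, 0, -1], [0, 0, 0.006, 0, 0, 0, -1], [0, 0, 0.004, 0, 0, 0, -1]])

```text
clock: 9.35
tcp_pos: [497.6, 132.1, 231.4]
orientation: [1.751, 2.124, 0.569]
wrist_force: [-1.6, -0.8, -0.5]
gripper_width: 29.1
gripper_force: 30.0
```

Emit:
step_arm(plan=[[0, 0, 0.002, 0, 0, 0, -1], [0, 0, 0.002, 0, 0, 0, -1], [0, 0, 0.002, 0, 0, 0, -1], [0, 0, 0, 0, 0, 0, -1], [0, 0, 0, 0, 0, 0, -1]])

```text
clock: 9.77
tcp_pos: [498.9, 132.4, 229.2]
orientation: [1.751, 2.124, 0.569]
wrist_force: [-0.6, 0.4, -3.0]
gripper_width: 29.6
gripper_force: 30.0
```

Emit:
step_arm(plan=[[0, 0, 0.003, 0, 0, 0, -1], [0, 0, 0.003, 0, 0, 0, -1], [0, 0, 0, 0, 0, 0, -1], [0, 0, 0, 0, 0, 0, -1], [0, 0, 0, 0, 0, 0, -1]])

```text
clock: 10.18
tcp_pos: [500.0, 132.7, 226.1]
orientation: [1.751, 2.125, 0.568]
wrist_force: [3.1, -0.8, -9.0]
gripper_width: 29.7
gripper_force: 30.0
```

Emit:
step_arm(plan=[[0, 0, 0.003, 0, 0, 0, -1], [0, 0, 0.003, 0, 0, 0, -1], [0, 0, 0, 0, 0, 0, -1], [0, 0, 0, 0, 0, 0, -1], [0, 0, 0, 0, 0, 0, -1]])

```text
clock: 10.6
tcp_pos: [501.2, 133.0, 224.6]
orientation: [1.75, 2.124, 0.569]
wrist_force: [-7.8, -3.0, 6.8]
gripper_width: 29.4
gripper_force: 30.0
```

The jaws snapped on (a brief pull, then about 13.6 N along the axis). Continuing the push along the axis.

Emit:
step_arm(plan=[[0, 0, 0.004, 0, 0, 0, -1], [0, 0, 0.004, 0, 0, 0, -1], [0, 0, 0, 0, 0, 0, -1], [0, 0, 0, 0, 0, 0, -1], [0, 0, 0, 0, 0, 0, -1]])

```text
clock: 11.02
tcp_pos: [503.1, 133.4, 221.2]
orientation: [1.75, 2.124, 0.569]
wrist_force: [-10.0, -1.5, 6.9]
gripper_width: 29.4
gripper_force: 30.0
```

Emit:
step_arm(plan=[[0, 0, 0.004, 0, 0, 0, -1], [0, 0, 0.004, 0, 0, 0, -1], [0, 0, 0.004, 0, 0, 0, -1], [0, 0, 0, 0, 0, 0, -1], [0, 0, 0, 0, 0, 0, -1]])

```text
clock: 11.43
tcp_pos: [506.1, 133.9, 216.0]
orientation: [1.75, 2.124, 0.569]
wrist_force: [-9.3, -2.9, 8.7]
gripper_width: 29.9
gripper_force: 30.0
```

Emit:
step_arm(plan=[[0, 0, 0.004, 0, 0, 0, -1], [0, 0, 0.004, 0, 0, 0, -1], [0, 0, 0, 0, 0, 0, -1], [0, 0, 0, 0, 0, 0, -1], [0, 0, 0, 0, 0, 0, -1]])

```text
clock: 11.85
tcp_pos: [508.0, 134.3, 212.6]
orientation: [1.75, 2.124, 0.57]
wrist_force: [-10.3, -2.5, 9.9]
gripper_width: 29.5
gripper_force: 30.0
```

```bash
python3 m.py w7; python3 - <<'E'
from h import *
s=get_state(); A=T(); print(A[:3,:3].T@(s["wrist_force"]+[0,0,4.3]),s["wrist_torque"],A[:3,:3].T@(A[:3,3]-[501.2,133,224.6]))
P,im,d,u,v=rel("w7"); x,y,z=[P[...,i] for i in range(3)]
for lo in range(84,150,4):
    m=(d>0)&(abs(x)<30)&(abs(y)<24)&(z>lo)&(z<lo+4)
    if m.sum()>2: print(lo,m.sum(),y[m].min().round(1),y[m].max().round(1),x[m].max().round(1))
a=cv2.imread("pics/w7.png")[150:270,250:400]; b=cv2.imread("pics/w7s.png")[170:260,300:412]
cv2.imwrite("pics/c7.png",np.hstack([cv2.resize(a,(400,320),interpolation=2),cv2.resize(b,(398,320),interpolation=2)]))
E
```

```text
[508.  134.3 212.6] [1.7502 2.1241 0.5695]
gun [-1.848  0.39  -0.008 -0.004]
coup zmax [174.9 174.9 174.9 174.9 174.9 175.  175.  175. ] -15.981249817420391 14.302170918617872
[ -1.51295515  -0.86685649 -16.76723604] [-0.50513984  1.20672309 -0.13194406] [-3.37567131e-02 -4.89962195e-03  1.38208961e+01]
84 120 -19.7 19.9 18.5
88 81 -19.1 20.1 18.3
92 48 -19.5 19.0 18.4
96 4 -8.3 10.6 17.3
120 4 -2.3 0.8 10.6
124 17 -7.9 4.7 10.9
128 48 -8.8 10.3 10.9
132 36 -10.6 11.3 11.1
136 29 -11.5 11.4 11.1
140 36 -11.6 12.4 10.9
144 13 -11.7 10.8 10.7Traceback (most recent call last):
  File "m.py", line 11, in <module>
    zt=np.percentile(z[br],15); h=br&(abs(z-zt)<2.5)
    return _quantile_unchecked(
        a, q, axis, out, overwrite_input, method, keepdims, weights)
    return _ureduce(a,
                    func=_quantile_ureduce_func,
    ...<5 lines>...
                    overwrite_input=overwrite_input,
                    method=method)
    r = func(a, **kwargs)
    result = _quantile(arr,
                       quantiles=q,
    ...<2 lines>...
                       out=out,
                       weights=wgt)
    slices_having_nans = np.isnan(arr[-1, ...])
                                  ~~~^^^^^^^^^
IndexError: index -1 is out of bounds for axis 0 with size 0
```

View pics/c7.png

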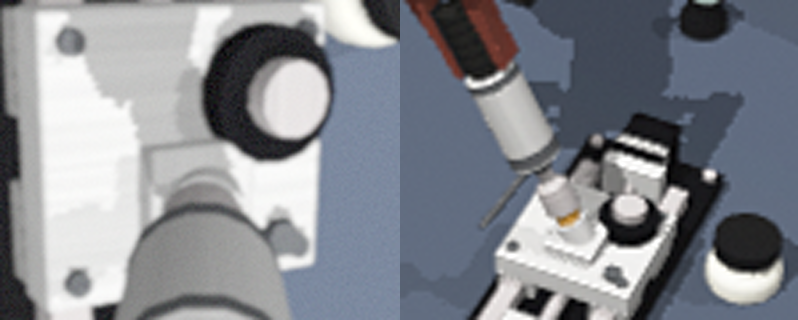

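The coupler covers the nipple head (scene crop (567,205)) and the nozzle has shortened. Axial push is 16.8 N, which means roughly 14 mm of travel. I'll let it settle, check and hand in.

Emit:
step_arm(plan=[[0, 0, 0, 0, 0, 0, -1], [0, 0, 0, 0, 0, 0, -1], [0, 0, 0, 0, 0, 0, -1], [0, 0, 0, 0, 0, 0, -1], [0, 0, 0, 0, 0, 0, -1]])

```text
clock: 12.37
tcp_pos: [508.0, 134.3, 212.7]
orientation: [1.75, 2.124, 0.57]
wrist_force: [-9.8, -3.0, 9.7]
gripper_width: 29.3
gripper_force: 30.0
```

```bash
python3 - <<'E'
from h import *
s=get_state(); A=T(); f=A[:3,:3].T@(s["wrist_force"]+[0,0,4.3]); print(f,s["gripper_force"],s["joint_vel"].round(3))
if f[2]<-15: print(sign_off())
E
```

```text
[ -1.02867722  -1.77845862 -17.25107331] 30.00786691904068 [ 0.     0.001  0.002 -0.001 -0.001 -0.001]
the job is handed in; nothing more can be done
None
```

The job is handed in, with no verdict returned: the coupler is snapped onto the nipple, and the gun is still gripped (30 N) and held pushed in at about 17 N, with the nozzle about 14 mm in by my estimate from arm travel and spring force.

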